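Find the blind bore by feel and present it bore-up

ROBOT

A 6-joint arm with a two-finger parallel gripper is mounted at the origin on the work surface. World frame = base frame: x ahead of the robot, y to its left, z up, the work surface at z = 0. Lengths are in m, angles in rad, forces in N, time in s.
With the tool pointing down it reaches from about 0.375 to 0.975 m from the base axis. Payload 3.8 kg.
Tool frame: the origin (TCP) lies midway between the tips of the shut fingers; the grasp point (between the pads) lies 19 mm behind it; x points along the fingers, y is the direction in which the jaws open and shut, and the axes are right-handed (so a half turn about x gives the same grasp; the last joint's range is limited). The gripper opens to 88 mm and grips with 3 to 60 N. Pads are 18 mm wide; open, the fingers measure 123 mm over their backs; the gripper's body (75 mm by 187 mm) begins 45 mm behind the grasp point.
Start: joints at [1.068, 0.264, 1.604, -0, 1.274, -0.037], TCP at [0.303, 0.603, 0.239] pointing down, gripper open.
Joint ranges: [-2.63, 2.63], [-0.94, 2.18], [0.31, 2.57], [-1.31, 4.45], [0, 2.66], [-2.55, 2.55]. Speed limits (rad/s): [2.57, 2.57, 3.14, 3.14, 3.14, 3.14].

INTERFACE

Orientations are given as a rotation vector (axis times angle).
In Python, from cell import manip, inverse_kinematics, cams, order gives the robot as it stands. Calls block until the motion is done:
- manip.move_pose(position, orientation): joint-space move of the TCP to a pose.
- manip.move_linear(position, rate=0.15, rot=None): straight line of the TCP; rot=None keeps the orientation; rate is the mean speed in m/s.
- manip.set_joints(angles): joint-space move.
- manip.set_gripper(opening, force=None): finger opening in m; force is the grip in N (None keeps the last); returns when the fingers have stopped.
- manip.dwell(seconds).
- inverse_kinematics(position, orientation): joint angles nearest the present ones, or None.
- manip.state(): the state.
- cams.capture(name): name is "scene" or "side" or "wrist"; returns a dict with "image" (420x560x3 uint8, blue, green, red), "z_map" (420x560 float32, m along the optical axis (not along the pixel's ray), 0 where there is no reading), "intrinsics" (3x3 intrinsics, pixels), "k1" (the pictures are not rectified: a ray, as slopes to the right and down, at radius r is drawn at 1 + k1 r^2 times it, then the intrinsics apply), "position" and "orientation" of the camera in the world; the wrist camera has in their place "T_tool_cam" (4x4, takes a point from camera to tool coordinates, whose origin is the TCP and whose axes are the tool frame's). Camera axes: x right, y down, z forward; pixel columns grow to the right and rows downward; lengths in m; the calibration is good to about 2 mm. A picture is of the moment at which its call begins: read the wrist's pose just before it.
A pose or a line that the arm cannot do raises manip.IKError and nothing moves.
- order.close_job(): hands the job in, once; it reports no verdict.
The state is a dict: "clock": time; "joint_pos": joint angles; "joint_velocities": joint speeds; "tau": joint torques, N m; "tool_pos": TCP position; "tcp_rot": TCP orientation; "contact_force": force on the tool from outside, world axes, zero at the start; "moment": the same for the moment, N m; "gripper_width": finger opening in m.
Only numpy, scipy, OpenCV 4.12 (cv2) and the standard library are available. Lean on these libraries where they do the work, as an engineer would, in place of code of your own. Each camera call takes 0.05 s, during which the arm holds its last target. There are 200 camera calls.

TASK

The square aluminium spacer block has a blind bore in one of its two ends; the other end is solid. Find the bored end by feel: offer the block's ends to the stub ends of the T-shaped gauge until one slides well on over a stub (about 20 mm of the stub in the bore), then draw it off again. Turn the block so that the bore points straight up and finish while holding it there, still, in the gripper, at least 15 cm clear of the bench and touching nothing else; do not put it down or let go at the end, and leave the other things on the bench where they are.

Things in the scene. Friction and masses are not known exactly. Their poses are not given: they have to be found in the camera images.
- spacer: aluminium block 44 x 44 x 64 mm, 0.3 kg, lying loose on a long side. Origin at its centre (22 mm above the bench); x runs along its length, ends at x = -32 and +32 mm; y, z square to the long sides. One end has a central blind bore, 24 mm in diameter, 38 mm deep; the other is solid and flat. Which end is bored is not told by the pose: find it by trying or looking.
- gauge: rigid steel T-shaped gauge fixed to the bench: base plate 70 x 90 x 14 mm, upright post 16 mm in diameter, and on it a level cross bar, axis 130 mm above the bench, 10 mm in diameter with a free stub each side and a collar 22 mm in diameter, 30 mm long at the post. Origin under the post on the bench; y along the cross bar, z up.
- stub_left (a point): centre of the tip of the gauge's stub on its +y side, 64 mm from the post's axis, 130 mm above the bench; the stub runs from here back along the gauge's -y; 49 mm of it are free before the collar. Axes as the gauge's.
- stub_right (a point): centre of the tip of the gauge's stub on its -y side, 64 mm from the post's axis, 130 mm above the bench; the stub runs from here back along the gauge's +y; 49 mm are free. Axes as the gauge's.
- short_blank: bystander, loose: short solid aluminium slab 44 x 44 mm, 24 mm high; origin under its centre. Leave it.
- long_blank: bystander, loose: solid aluminium bar 110 mm long (x), 30 x 30 mm; origin under its centre. Leave it.
- bearing: bystander, loose: steel bearing ring 42 mm across, 12 mm high, lying flat; origin under its centre. Leave it.
- driver: bystander, loose: screwdriver lying along its x axis., about 200 mm long and under 30 mm high. Leave it.
- wrench: bystander, loose: steel wrench lying along its x axis., about 200 mm long and under 30 mm high. Leave it.
- coffee: bystander, loose: lidded paper coffee cup, 84 mm across at the lid, 114 mm high; origin under its centre. Leave it.
- oiler: bystander, loose: grey oil bottle, 50 mm across, 130 mm high; origin under its centre. Leave it.
Not all that is in view belongs to the job. Leave any blue look-alike of the spacer alone. Several things look just like the gauge: the one meant starts farthest from the robot's base.

How it is judged:
On the way:
1. the bore is slid over one of the gauge's stubs, at least 15 mm of the stub inside it (((x of stub_left in the frame of spacer between -0.012 and 0.017 m and y of stub_left in the frame of spacer between -0.012 and 0.012 m and z of stub_left in the frame of spacer between -0.012 and 0.012 m) or (x of stub_right in the frame of spacer between -0.012 and 0.017 m and y of stub_right in the frame of spacer between -0.012 and 0.012 m and z of stub_right in the frame of spacer between -0.012 and 0.012 m))), for 0.1 s.
At the end, for the whole second after the job is handed in: The spacer is held between the fingers with its bored end up (length axis within 15 degrees of vertical), its centre more than 180 mm above the bench (so its lower end is about 150 mm clear of it, above all that stands near), at rest, and off the gauge (angle between spacer's own x axis and vertical below 0.26 rad and height (world z) of spacer above 0.18 m and contact force between spacer and the fingers above 2 N and contact force between spacer and gauge below 0.3 N and linear speed of spacer below 0.03 m/s and angular speed of spacer below 0.2 rad/s); the arm keeps its last pose, push and grip.
It fails at once if a bystander is moved by more than 40 mm (distance of any of short_blank, long_blank, bearing, driver, wrench, coffee, oiler from where it was at the start of the episode above 0.04 m).
It also fails if it takes over 61 s, if anything falls off the work surface, if the arm or the gripper's body presses on something with over 40 N, if the wrist force passes 120 N, or if a joint passes its speed limit or range.

## Working session

There is one attempt and no reset: what is moved stays moved. The work goes in short steps, each a Python script; the robot and the scene stay as the last script left them, time stands still between calls to the robot, and variables do not carry over. Pictures are saved under pics/ and viewed, about 8 in all and at most 12, crops included, and the job is handed in when it is done.

```bash
mkdir -p pics; ls; cat > h.py <<'E'
import numpy as np, cv2
from scipy.spatial.transform import Rotation as R
from cell import manip, inverse_kinematics, cams, order
def cap(n):
    s=manip.state(); c=cams.capture(n)
    if 'T_tool_cam' in c:
        T=np.eye(4);T[:3,:3]=R.from_rotvec(s['tcp_rot']).as_matrix();T[:3,3]=s['tool_pos']
        T=T@np.array(c['T_tool_cam'])
    else:
        T=np.eye(4);o=np.array(c['orientation'])
        T[:3,:3]=o if o.shape==(3,3) else R.from_rotvec(o).as_matrix();T[:3,3]=c['position']
    c['T']=T; return c
def slopes(c,uv):
    K=np.array(c['intrinsics']);k=c['k1']
    d=(np.atleast_2d(uv).astype(float)-K[:2,2])/[K[0,0],K[1,1]]
    p=d.copy()
    for _ in range(20): p=d/(1+k*(p**2).sum(1,keepdims=True))
    return p
def rays(c,uv):
    p=slopes(c,uv); return np.c_[p,np.ones(len(p))]@c['T'][:3,:3].T
def onplane(c,uv,z):
    r=rays(c,uv);o=c['T'][:3,3]; return o+r*((z-o[2])/r[:,2])[:,None]
def cloud(c):
    z=c['z_map'];v,u=np.mgrid[:z.shape[0],:z.shape[1]]
    P=rays(c,np.c_[u.ravel(),v.ravel()])*z.reshape(-1,1)+c['T'][:3,3]
    P[z.ravel()==0]=np.nan
    return P.reshape(*z.shape,3)
def proj(c,P):
    q=(np.atleast_2d(P)-c['T'][:3,3])@c['T'][:3,:3];s=q[:,:2]/q[:,2:]
    s=s*(1+c['k1']*(s**2).sum(1,keepdims=True));K=np.array(c['intrinsics'])
    return s*[K[0,0],K[1,1]]+K[:2,2]
E
python3 - <<'E'
from h import *
for n in ['scene','side','wrist']:
    c=cap(n);cv2.imwrite(f'pics/{n}0.png',c['image']);print(n,np.round(c['T'],3).tolist(),c['intrinsics'],c['k1'])
a=manip.state();print(a)
E
```

```text
pics
scene [[-0.754, 0.476, -0.453, 1.195], [0.657, 0.536, -0.53, 0.829], [-0.01, -0.697, -0.717, 1.143], [0.0, 0.0, 0.0, 1.0]] [[513.83796159   0.         274.8355068 ]
 [  0.         513.83796159 209.8592857 ]
 [  0.           0.           1.        ]] -0.12175945958093465
side [[0.993, -0.072, 0.09, 0.455], [-0.113, -0.468, 0.877, -0.912], [-0.022, -0.881, -0.473, 0.649], [0.0, 0.0, 0.0, 1.0]] [[490.49965822   0.         273.73919934]
 [  0.         490.49965822 202.70928479]
 [  0.           0.           1.        ]] 0.0008907593855877545
wrist [[0.448, 0.857, 0.255, 0.237], [0.894, -0.429, -0.13, 0.636], [-0.002, 0.286, -0.958, 0.384], [0.0, 0.0, 0.0, 1.0]] [[290.30104419   0.         278.8091811 ]
 [  0.         290.30104419 209.93484074]
 [  0.           0.           1.        ]] 0.009761073787765872
{'clock': 0.15, 'joint_pos': array([ 1.06809378e+00,  2.64560700e-01,  1.60502482e+00, -1.19674704e-05,
        1.27369474e+00, -3.69058472e-02]), 'joint_velocities': array([-4.87203607e-06, -1.10015049e-03, -3.33693552e-03, -2.35793677e-04,
       -3.82252283e-04, -9.70740578e-05]), 'tau': array([ 5.34531264e-04, -5.02851605e+01, -3.57467973e+01,  7.30510242e-02,
        2.49931257e-02, -6.04109709e-05]), 'tool_pos': array([0.30291788, 0.6026169 , 0.23770625]), 'tcp_rot': array([ 0.36396587,  1.5402042 , -0.36654486]), 'contact_force': array([-0.12182971,  0.4997751 , -0.58397702]), 'moment': array([ 0.0321287 , -0.02552938, -0.06762557]), 'gripper_width': 0.08804357258966508}
```

View pics/scene0.png

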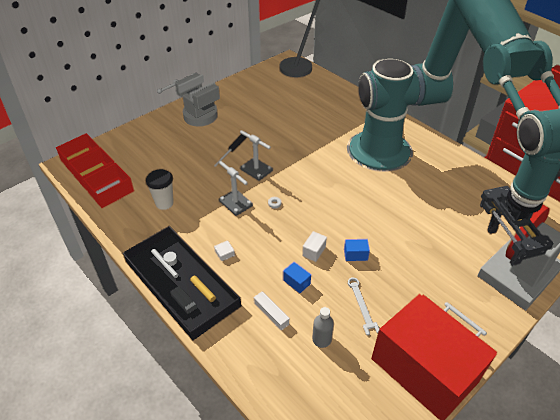

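View pics/side0.png

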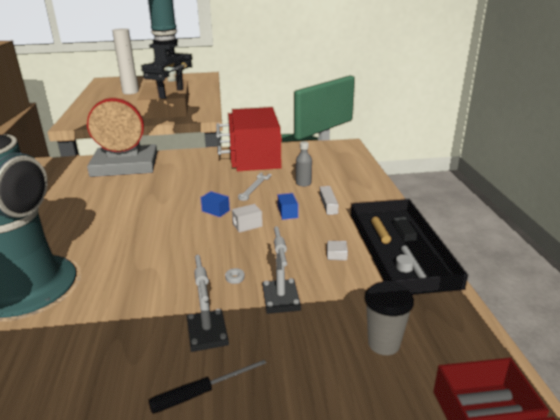

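The scene view shows two gauges: A at scene (236,203) / side (281,295), and B at scene (257,170) / side (207,328). A looks farther from the base. The only uncoloured block of about 64 mm is at scene (315,246) / side (247,217). The blocks at (357,250) and (297,277) are blue look-alikes, and (225,250) and (271,310) are the blanks. Next I measure them and check with a crop.

```bash
cat > m.py <<'E'
from h import *
tiles=[]
for n,(u,v),(gu,gv) in [('scene',(315,246),(245,180)),('side',(247,217),(245,290))]:
    c=cap(n);P=cloud(c);im=c['image']
    for (a,b,r,zl,zh,tag) in [(u,v,28,.036,.055,'spacertop')]:
        sub=P[b-r:b+r,a-r:a+r].reshape(-1,3);col=im[b-r:b+r,a-r:a+r].reshape(-1,3)
        hsv=cv2.cvtColor(im[b-r:b+r,a-r:a+r],cv2.COLOR_BGR2HSV).reshape(-1,3)
        ok=(sub[:,2]>zl)&(sub[:,2]<zh)&(hsv[:,1]<60)
        q=sub[ok]; rc=cv2.minAreaRect(q[:,:2].astype(np.float32)*1000)
        print(n,tag,ok.sum(),np.round(np.median(q,0),4),rc)
    # gauges: everything above table in region with z>.1
    ok=(P[...,2]>.118)&(P[...,2]<.15)&(P[...,0]>.3)&(P[...,0]<.9)&(abs(P[...,1]+.1)<.35)
    k,l,st,ce=cv2.connectedComponentsWithStats(ok.astype(np.uint8))
    for i in range(1,k):
        if st[i,4]<15: continue
        q=P[l==i]; m=q.mean(0);w,V=np.linalg.eigh(np.cov((q[:,:2]-m[:2]).T))
        t=(q[:,:2]-m[:2])@V[:,1]
        print(n,'bar',st[i].tolist(),np.round(m,4),'dir',np.round(V[:,1],3),'ends',np.round(m[:2]+t.min()*V[:,1],4),np.round(m[:2]+t.max()*V[:,1],4),'zmax',q[:,2].max())
    tiles+= [cv2.resize(im[v-50:v+50,u-65:u+65],(390,300),interpolation=3),cv2.resize(im[gv-75:gv+75,gu-97:gu+98],(390,300),interpolation=3)]
cv2.imwrite('pics/crop1.png',np.vstack([np.hstack(tiles[:2]),np.hstack(tiles[2:])]))
E
python3 m.py
```

```text
scene spacertop 306 [0.5009 0.1831 0.0428] ((529.761474609375, 195.6383514404297), (141.53057861328125, 50.127323150634766), 21.27739143371582)
scene bar [240, 131, 30, 18, 135] [ 0.4015 -0.1986  0.1321] dir [-0.133  0.991] ends [ 0.4106 -0.2664] [ 0.3929 -0.1349] zmax 0.14061202625257985
scene bar [219, 161, 28, 24, 162] [ 0.5498 -0.1195  0.1335] dir [-0.005  1.   ] ends [ 0.5501 -0.1852] [ 0.5495 -0.059 ] zmax 0.14350954959889506
side spacertop 300 [0.4939 0.1751 0.0439] ((476.75396728515625, 226.55577087402344), (65.75330352783203, 148.61891174316406), 20.850181579589844)
side bar [273, 226, 14, 40, 286] [ 0.5434 -0.1313  0.1349] dir [-0.007  1.   ] ends [ 0.5438 -0.1871] [ 0.543  -0.0583] zmax 0.14245159129848206
side bar [194, 254, 14, 47, 377] [ 0.3954 -0.2102  0.1349] dir [-0.124  0.992] ends [ 0.4023 -0.2652] [ 0.3861 -0.1364] zmax 0.14269204371098876
```

View pics/crop1.png

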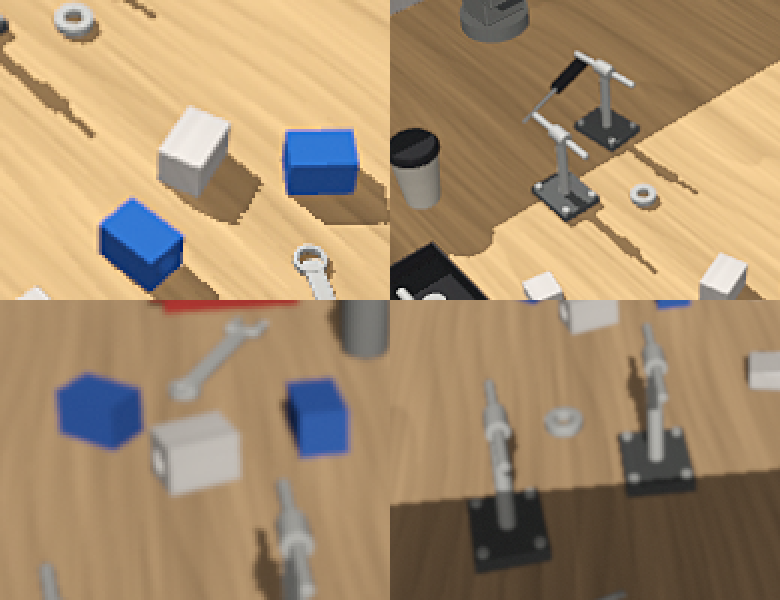

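The crop confirms gauge A: its bar lies near (0.547,-0.121), 0.56 m from the base against 0.44 m for B. The white block is flanked by two blue ones, and there is a hint of a bore mouth in its left end in the side view (crop (158,462)). I move the wrist camera there for a precise fix.

```bash
cat > w.py <<'E'
from h import *
s=manip.state();rv=s['tcp_rot'];print(np.round(R.from_rotvec(rv).as_matrix(),3).tolist())
print(np.round(cams.capture('wrist')['T_tool_cam'],3).tolist())
manip.move_pose([.42,.14,.24],rv)
c=cap('wrist');im=c['image'];P=cloud(c)
hsv=cv2.cvtColor(im,cv2.COLOR_BGR2HSV)
for tag,m in [('white',hsv[...,1]<45),('blue',(hsv[...,1]>150)&(abs(hsv[...,0].astype(int)-110)<15))]:
    ok=m&(P[...,2]>.036)&(P[...,2]<.052)&(P[...,1]>.02)
    ok=cv2.morphologyEx(ok.astype(np.uint8),cv2.MORPH_OPEN,np.ones((3,3)))
    k,l,st,ce=cv2.connectedComponentsWithStats(ok)
    for i in range(1,k):
        if st[i,4]<300: continue
        uv=np.argwhere(l==i)[:,::-1]
        q=onplane(c,uv,.044)[:,:2]
        print(tag,st[i].tolist(),'z',np.median(P[l==i][:,2]),cv2.minAreaRect(q.astype(np.float32)*1000))
cv2.imwrite('pics/w1.png',im);print(manip.state()['clock'],manip.state()['joint_pos'])
E
python3 w.py
```

```text
[[-0.0, 0.449, 0.893], [-0.001, 0.893, -0.449], [-1.0, -0.001, -0.0]]
[[-0.0, -0.286, 0.958, -0.146], [1.0, 0.001, 0.001, -0.0], [-0.001, 0.958, 0.286, -0.073], [0.0, 0.0, 0.0, 1.0]]
white [306, 197, 58, 57, 1747] z 0.04434850115817046 ((495.5118713378906, 180.30447387695312), (66.70075988769531, 43.345577239990234), 18.997831344604492)
blue [351, 102, 55, 64, 2319] z 0.04425446763293078 ((415.8004150390625, 268.3707275390625), (46.77679443359375, 63.164608001708984), 50.339263916015625)
2.0917 [ 2.67446190e-01 -1.88695055e-01  2.06993061e+00 -6.15230528e-04
  1.26073945e+00 -8.38544026e-01]
```

View pics/w1.png

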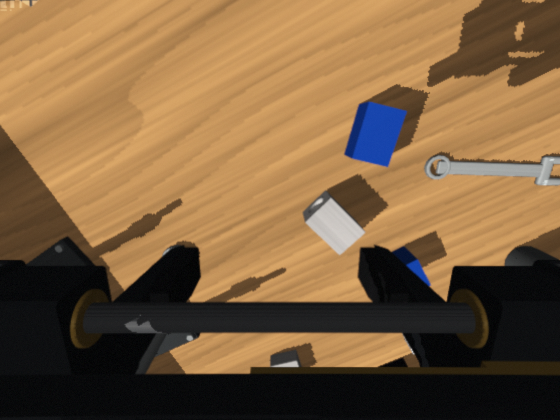

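The white block's centre is at (0.4955, 0.1803) with its axis at 19°. Its bore mouth shows dark at (319,203), so the bore points toward (-0.946,-0.326), the same end as the side view suggested. I check IK for the whole sequence with both hand yaws before grasping.

```bash
cat >> h.py <<'E'
def rot(x,z):
    x=np.array(x,float);z=np.array(z,float);x/=np.linalg.norm(x);z/=np.linalg.norm(z)
    return R.from_matrix(np.c_[x,np.cross(z,x),z]).as_rotvec()
D=[0,0,-1]; th=np.radians(199); B=np.array([np.cos(th),np.sin(th),0]); C=np.array([.4955,.1803])
E
python3 - <<'E'
from h import *
for s in (1,-1):
    print('s',s)
    for n,p,r in [('pre',[*C,.13],rot(D,s*B)),('grasp',[*C,.006],rot(D,s*B)),('ins0L',[.547,.03,.114],rot(D,[0,-s,0])),('ins0R',[.547,-.3,.114],rot(D,[0,s,0])),('finL',[.547,.0,.3],rot([0,-1,0],[0,0,s])),('finRad',[.6,.1,.3],rot([.986,.164,0],[0,0,s])),('finRad2',[.75,.1,.35],rot([.986,.164,0],[0,0,s]))]:
        q=inverse_kinematics(np.array(p),r); print(n,None if q is None else np.round(q,2))
E
```

```text
s 1
pre [ 0.3   0.08  2.03 -0.    1.03  1.54]
grasp [ 0.3   0.25  2.1  -0.    0.79  1.54]
ins0L [ 0.01  0.14  2.   -0.    1.01  0.01]
ins0R None
finL [ 0.52  0.5   1.86 -1.19  1.93  0.86]
finRad None
finRad2 [0.05 0.06 2.33 2.98 0.82 1.68]
s -1
pre [ 0.3   0.08  2.03 -0.    1.03 -1.6 ]
grasp [ 0.3   0.25  2.1  -0.    0.79 -1.6 ]
ins0L None
ins0R [-0.54  0.27  1.84 -0.    1.03 -0.54]
finL [ 0.52  0.5   1.86 -1.19  1.93 -2.29]
finRad None
finRad2 [ 0.05  0.06  2.33  2.98  0.82 -1.46]
```

```bash
python3 - <<'E'
from h import *
for n in ['scene','side']:
    c=cap(n);P=cloud(c)
    ok=(P[...,2]>.118)&(P[...,2]<.15)&(P[...,0]>.47)&(P[...,0]<.62)&(abs(P[...,1]+.12)<.12)
    q=onplane(c,np.argwhere(ok)[:,::-1],.13)[:,:2]
    print(n,ok.sum(),np.round(cv2.minAreaRect((q*1000).astype(np.float32)),1) if 0 else cv2.minAreaRect((q*1000).astype(np.float32)),q.mean(0))
    for lo,hi in [(-.08,-.05),(-.105,-.08),(-.14,-.105),(-.165,-.14),(-.2,-.165)]:
        m=(q[:,1]>lo)&(q[:,1]<hi);print(lo,m.sum(),q[m].mean(0).round(4) if m.any() else 0,q[m,0].min(),q[m,0].max())
r=rot(D,B)
manip.set_gripper(.068,force=30)
manip.move_pose([*C,.12],r)
manip.move_linear([*C,.006],rate=.12)
manip.set_gripper(.03,force=35)
s=manip.state();print(s['gripper_width'],s['contact_force'],s['clock'])
manip.move_linear([*C,.20],rate=.15)
s=manip.state();print(s['gripper_width'],s['contact_force'],s['clock'])
E
```

```text
scene 161 ((547.7384643554688, -123.5235824584961), (133.06935119628906, 24.05584144592285), 84.38890075683594) [ 0.54748056 -0.12294176]
-0.08 20 [ 0.5476 -0.069 ] 0.5425308147568711 0.5527838179652119
-0.105 26 [ 0.5485 -0.0935] 0.5414843804782759 0.5590712264106393
-0.14 67 [ 0.5477 -0.1223] 0.5344223335650974 0.5607860883224256
-0.165 27 [ 0.546  -0.1505] 0.5361141352982374 0.5533679287224262
-0.2 21 [ 0.5472 -0.1776] 0.5418748291039719 0.5530559212478129
side 286 ((544.2501220703125, -119.73641967773438), (138.85308837890625, 21.383333206176758), 89.73660278320312) [ 0.54432697 -0.12398637]
-0.08 35 [ 0.5445 -0.0659] 0.5393601429573032 0.5492110435384042
-0.105 48 [ 0.5448 -0.0947] 0.5359665308482483 0.5543723763001461
-0.14 112 [ 0.5441 -0.1227] 0.5335376242690997 0.5549229234237656
-0.165 48 [ 0.5442 -0.1509] 0.5353304483886581 0.5526215625902872
-0.2 43 [ 0.5443 -0.1772] 0.5395409069686556 0.5491955370048712
0.0438250779961469 [-0.22454651 -0.81571607  3.79814951] 6.3
0.04353681405582954 [-0.16828797  1.43129606 -2.99658369] 7.7417
```

Gripped: the width reads 44 mm and the weight about 3 N. The gauge A bar lies at x≈0.546 along y, with its left tip at y≈-0.058. I stage in front of the left stub and check.

```bash
python3 - <<'E'
from h import *
r=rot(D,[0,-1,0])
manip.move_pose([.546,.06,.20],r)
manip.move_linear([.546,.0,.114],rate=.15)
s=manip.state();print(s['tool_pos'],s['contact_force'],s['gripper_width'],s['clock'])
t=[]
for n in ['scene','side']:
    c=cap(n);im=c['image']
    u,v=proj(c,[.546,-.03,.13])[0].astype(int)
    for k in [(.546,0,.13),(.546,-.032,.13),(.546,-.0585,.13)]: print(n,proj(c,k).round(1), ((proj(c,k)[0]-[u-50,v-55])*390/100).round())
    t.append(cv2.resize(im[v-55:v+55,u-50:u+50],(390,429),interpolation=3))
    P=cloud(c);ok=(abs(P[...,0]-.546)<.04)&(P[...,1]>-.045)&(P[...,1]<.06)&(P[...,2]>.147)&(P[...,2]<.157)
    hsv=cv2.cvtColor(im,cv2.COLOR_BGR2HSV);ok&=(hsv[...,1]<40)&(hsv[...,2]>120)
    q=P[ok];print(n,ok.sum(),q.min(0) if len(q) else 0,q.max(0) if len(q) else 0)
cv2.imwrite('pics/stage.png',np.hstack(t))
E
```

```text
[5.46663405e-01 1.98222493e-04 1.14654222e-01] [-0.32441502  0.83604177 -1.63163024] 0.04363634872491759 9.9167
scene [[259.1 193.3]] [223. 239.]
scene [[252.  187.5]] [195. 217.]
scene [[246.2 182.9]] [172. 198.]
scene 162 [ 0.52312777 -0.02799614  0.14701745] [0.57271612 0.03458151 0.15691913]
side [[273.2 214. ]] [192. 191.]
side [[274.9 221.5]] [199. 220.]
side [[276.4 228. ]] [204. 246.]
side 317 [ 0.52283883 -0.03180126  0.14706072] [0.56876842 0.03674495 0.15531858]
```

View pics/stage.png

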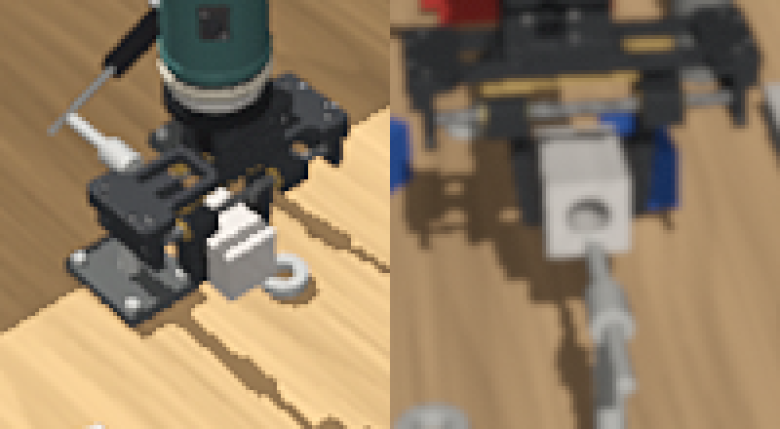

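The side crop shows the bore mouth at (589,213) facing the stub tip at (595,246), both within about 2 px of the projected positions. I slide it on in small steps and watch the force.

```bash
cat > ins.py <<'E'
from h import *
f0=np.array(manip.state()['contact_force'])
for y in list(np.arange(-.02,-.046,-.005))+[-.0475]:
    manip.move_linear([.546,y,.114],rate=.06); s=manip.state(); f=np.array(s['contact_force'])-f0
    print(round(y,4),s['tool_pos'].round(4),f.round(1),s['clock'])
    if np.linalg.norm(f)>6: print('CONTACT');break
manip.dwell(.3)
c=cap('side');u,v=proj(c,[.546,-.05,.13])[0].astype(int)
d=cap('scene');a,b=proj(d,[.546,-.05,.13])[0].astype(int)
cv2.imwrite('pics/in.png',np.hstack([cv2.resize(k['image'][y-45:y+45,x-45:x+45],(360,360),interpolation=3) for k,x,y in [(c,u,v),(d,a,b)]]))
s=manip.state();print((np.array(s['contact_force'])-f0).round(1),s['gripper_width'])
E
python3 ins.py
```

```text
-0.02 [ 0.546  -0.0205  0.114 ] [ 0.4 -1.4 -0.2] 10.5
-0.025 [ 0.546  -0.0252  0.1139] [ 0.6 -1.3  0.9] 10.75
-0.03 [ 0.546  -0.0302  0.114 ] [-0.6 -0.8  0. ] 11.0
-0.035 [ 0.546  -0.0353  0.114 ] [-0.2 -1.4 -0.2] 11.25
-0.04 [ 0.546  -0.0403  0.114 ] [ 0.3 -1.2 -0.5] 11.5
-0.045 [ 0.546  -0.0453  0.114 ] [-0.4 -0.1  0.3] 11.75
-0.0475 [ 0.546  -0.0476  0.114 ] [-0.1 -0.3  0.2] 12.0
[-0.5 -1.1  1.7] 0.04357959244065257
```

View pics/in.png

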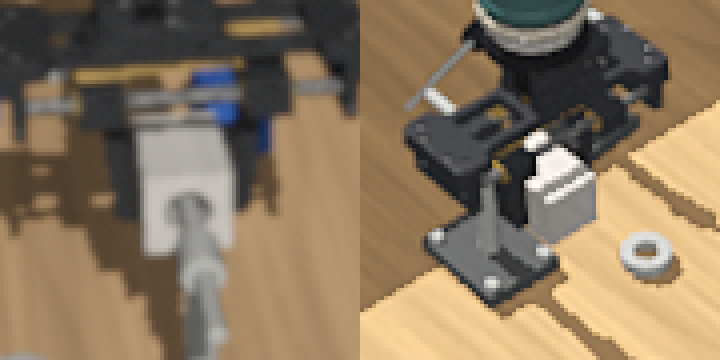

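The stub is in the bore by about 21 mm (in.png (190,215)) with no resistance. I go 2.5 mm deeper for margin, then draw off, lift and turn.

```bash
cat > fin.py <<'E'
from h import *
manip.move_linear([.546,-.050,.114],rate=.06); manip.dwell(.3)
s=manip.state();print('deep',s['contact_force'].round(1))
manip.move_linear([.546,.04,.114],rate=.1)
manip.move_linear([.546,.06,.32],rate=.15)
s=manip.state();print(s['tool_pos'],s['joint_pos'].round(2),s['clock'])
r=rot([0,-1,0],[0,0,1])
print(inverse_kinematics(np.array([.546,.06,.32]),r))
try: manip.move_linear([.546,.06,.32],rate=.1,rot=r)
except manip.IKError as e:
    print('IK',e)
    manip.move_pose([.546,.06,.32],r)
manip.dwell(.5);s=manip.state();print(s['tool_pos'],np.round(R.from_rotvec(s['tcp_rot']).as_matrix(),3).tolist(),s['joint_pos'].round(2),s['contact_force'].round(1),s['gripper_width'],s['clock'])
c=cap('scene');cv2.imwrite('pics/fs.png',c['image']);d=cap('side')
cv2.imwrite('pics/fin.png',np.hstack([cv2.resize(k['image'][60:360,130:430],(400,400)) for k in (c,d)]))
E
python3 fin.py
```

```text
deep [ 0.2 -0.7 -2.3]
[0.54540299 0.0598783  0.31863936] [ 0.06 -0.01  1.77 -0.    1.39  0.06] 15.5333
[ 0.59581079  0.51839448  1.77743994 -1.14825173  2.00427333  0.81942068]
[0.54598359 0.05996498 0.32007419] [[-0.0, 1.0, -0.0], [-1.0, -0.0, -0.0], [-0.0, 0.0, 1.0]] [ 0.6   0.52  1.78 -1.15  2.    0.82] [ 0.1 -0.2 -2. ] 0.04366243893742477 17.75
```

View pics/fin.png

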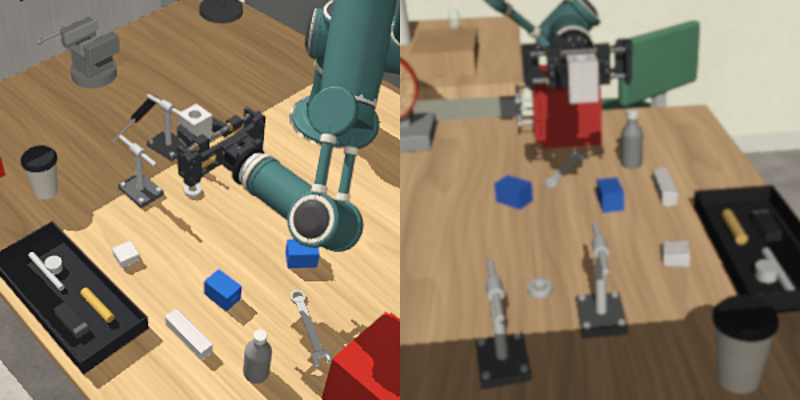

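The bore mouth faces up at (195,112) and the other objects stand where they were. I check the tilt from depth, then hand in.

```bash
python3 - <<'E'
from h import *
ok_all=True
for n in ['scene','side']:
    c=cap(n);P=cloud(c);hsv=cv2.cvtColor(c['image'],cv2.COLOR_BGR2HSV)
    m=(abs(P[...,0]-.546)<.018)&(abs(P[...,1]-.06)<.04)&(P[...,2]>.25)&(P[...,2]<.40)&(hsv[...,1]<50)&(hsv[...,2]>110)
    q=P[m]; print(n,m.sum(),'z',np.percentile(q[:,2],[2,98]),'y',np.percentile(q[:,1],[2,98]))
    if n=='scene': q=q[q[:,2]>.34]
    else: q=q[(q[:,2]<.345)&(q[:,1]<.05)]
    w,V=np.linalg.eigh(np.cov(q.T));print(n,'normal',V[:,0].round(3),len(q),np.sqrt(w[0]))
manip.dwell(.5);s=manip.state();print(abs(s['joint_velocities']).max(),s['gripper_width'])
order.close_job();print(manip.state()['clock'])
E
```

```text
scene 275 z [0.30966979 0.35222967] y [0.0553057  0.09893668]
scene normal [-0.029  0.018  0.999] 162 0.0030665623241084507
side 620 z [0.28842696 0.35146932] y [0.05170961 0.09286946]
side normal [-0.944 -0.001  0.331] 2 nan
0.0016169938858500922 0.04405465801061117
the job is handed in; nothing more can be done
the job is handed in; nothing more can be done<stdin>:9: RuntimeWarning: invalid value encountered in sqrt
```

The job is handed in: the spacer is held with its bore straight up, its centre about 0.32 m above the bench, at about 18 s on the robot's clock against the 61 s limit.

- **Finding the bore:** I gripped the spacer and offered one end, the one where the bore showed in the images, to the left stub of gauge A, which is the farther from the base. It slid on about 23 mm with no noticeable contact force. I did not try the other end.
- **Finishing pose:** I drew it off, lifted it and turned it.
- **Last checks:**
  - The top face sits at z≈0.352 m, and its fitted tilt is about 2° from vertical.
  - The bore mouth is visible from above.
  - The fingers read 44 mm, so the block is still gripped.
  - The joints are still, and in the pictures the other objects have not visibly moved.
- **Failed or disagreeing:**
  - The tilt fit from the side camera had only 2 points because I chose the wrong window, so it says nothing and only the scene camera's fit counts.
  - Early on, the two cameras disagreed by 3–6 mm on the gauge's x position. I used 0.546 m, between the two, and the entry confirmed it.

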